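Load a welded test coupon into the dressing fixture and latch it

ROBOT

A 6-joint arm with a two-finger parallel gripper is mounted at the origin on the work surface. World frame = base frame: x ahead of the robot, y to its left, z up, the work surface at z = 0. Lengths are in mm, angles in degrees, forces in N, time in s.
With the tool pointing down it reaches from about 300 to 850 mm from the base axis. Payload 4.2 kg.
Tool frame: the origin (TCP) lies at the very end of the fingers, on their centre line; the grasp point (between the pads) lies 19 mm behind it (env.grasp_offset is the distance from the TCP to the grasp point, in mm); z points along the fingers, y is the line along which they close (so a half turn about z gives the same grasp; the last joint's range is limited). The gripper opens to 91 mm and grips with 3 to 60 N. Pads are 32 mm wide; open, the fingers measure 118 mm over their backs; the gripper's body (76 mm by 178 mm) begins 60 mm behind the grasp point.
Start: joints at [-64.916, 18.312, 89.639, -0, 72.044, -1.146], TCP at [254.142, -515.805, 213.976] pointing down, gripper open.
Joint ranges: [-177.97, 177.97], [-48.28, 115.42], [12.27, 149.76], [-77.06, 257.06], [2.81, 150.46], [-146.56, 146.56]. Speed limits (degrees/s): [147.25, 147.25, 180, 180, 180, 180].

INTERFACE

Orientations are given as [roll, pitch, yaw] about the fixed x, y, z axes, in that order (R = Rz(yaw) Ry(pitch) Rx(roll)).
In Python, from workcell import env gives the robot as it stands. The module is installed in compiled form; this text tells all that it offers.
- The arm moves only by the tool send_rows, never from a script. Its argument "motion" is a list of rows, each an object of numbers: "tx", "ty", "tz": the shift along the tool's x, y, z in units of 500 mm (1.0 is 500 mm); "rx", "ry", "rz": the turn, a rotation vector about the tool's x, y, z in units of 30 degrees (1.0 is 30 degrees); "gripper": the closure, from -1 (fully open) to 1 (shut). In form: [{"tx": .., "ty": .., "tz": .., "rx": .., "ry": .., "rz": .., "gripper": ..}, ...]. A call has 1 to 12 rows; each row shifts and turns the commanded pose from where the row before left it, along the tool's axes as they then stand; what a row does not reach is not made up. A row lasts 1/8 s, in which the tool goes at most 62.5 mm and 10.7 degrees, less where a joint would pass 70% of its speed; a pose out of reach is approached as far as the arm can. A call with a number of a shift or a turn outside -1 to 1 is refused whole. A call with a gripper value outside its range is refused whole. The fingers move at their own pace and stop on an object; "grip_force" is the grip in N (left out, the last holds). Time passes only in rows, so rows that do not move let the fingers close. It gives the time, the measured TCP pose, the force, the opening and the grip force at its end, in the units of the state.
- env.state(): the state, without advancing time (a new reading comes with each control period).
- env.grab_frame(name): name is "side" or "top"; returns a dict with "frame" (480x640x3 uint8, red, green, blue), "vertical_fov" (degrees; the focal length in pixels is half the picture's height over the tangent of half this angle, whatever the lens; pixels are square), "cx", "cy" (the principal point, pixels), "rvec" (rotation vector, rad) and "tvec" (3), from world to camera coordinates, as OpenCV has them. Camera axes: x right, y down, z forward; pixel columns grow to the right and rows downward; lengths in mm; the calibration is good to about 2 mm. A picture is of the moment at which its call begins. There is no depth.
- env.job_done(): hands the job in; it is judged then, once.
The state is a dict: "time_s": time; "qpos": joint angles; "qvel": joint speeds; "effort": joint torques, N m; "ee_pos": TCP position; "ee_rot": TCP orientation; "force": force on the tool from outside, world axes, zero at the start; "torque": the same for the moment, N m; "gripper_width": finger opening in mm; "gripper_force": force on a finger pad.
Only numpy, scipy, OpenCV 4.12 (cv2) and the standard library are available. Lean on these libraries where they do the work, as an engineer would, in place of code of your own. Each camera call takes 0.05 s, during which the arm holds its last target. There are 200 camera calls.

TASK

Slide the welded steel coupon flat along the table, without picking it up, into the slot of the dressing fixture until it is fully home against the end stop. Then swing the fixture's latch bar fully shut behind it. Leave the hammer, the wire brush and the square where they lie.

Things in the scene. Friction and masses are not known exactly. Their poses are not given: they have to be found in the camera images.
- coupon_mid (a point): Centre of the loose steel plate (welded coupon): 110 mm long (its x), 90 wide (y), 12 thick, about 0.9 kg, flat on the bare table, dark weld bead along the middle (1.5 mm proud, look only). Site 6 mm above the underside. Too wide to grasp; either end may go in first. Ordinary dry friction; it stays where it is left.
- fixture: Aluminium fixture fixed on the table: two side guides with inward lips, and an end stop; no floor, the coupon slides on the table itself. Origin: centre of the open mouth at table level; x points into the slot, y across it, z up. Slot 93 mm wide (1.5 mm play each side of the coupon), 14.5 mm high under the lips, outer sides at y = +-65 mm.
- fixture_stop (a point): Middle of the end stop's face, 102 mm inside the mouth, 10 mm above the table. A coupon that is home touches it: its centre is then at fixture x = 47 mm, y = 0 and its rear end stands 8 mm out of the mouth (x = -8 mm).
- fixture_flare (a point): Where the mouth's flare ends, on the slot's middle line, 18 mm inside the mouth, at table level: the side walls narrow from 112 mm apart at the mouth to 93 mm here. The lips run the whole length from the mouth and reach inward to 34 mm from the middle line, the top is open between them; lip tops are 22 mm above the table.
- latch (a joint): Angle of the latch bar about its upright pivot (rad): 0 = shut (hard stop; bar across the mouth, pointing to fixture +y). It grows as the bar swings away from the mouth; at angle a the bar points along (-sin a, cos a) in fixture x, y. Starts wide open; light friction (about 0.08 N m), stays where left.
- latch_pivot (a point): The latch's pivot, 12 mm above the table, at fixture x = -17 mm, y = -85 mm. The steel bar runs 115 mm from it, 15 mm wide (7.5 mm either side of the line through the pivot), from 4 to 20 mm above the table. Shut, its inner face is 9.5 mm in front of the mouth, 1.5 mm behind a home coupon.
- latch_end (a point): Centre of the latch's upright round rubber grip (14 mm diameter, top 52 mm above the table), 105 mm along the bar from the pivot; point 30 mm above the table.
- hammer: Bystander: a hammer lying on the table, about 260 mm long; leave it.
- wire_brush: Bystander: a wire brush with a wooden handle lying on the table, about 200 mm long; leave it.
- square: Bystander: a grey L-shaped steel square, 110 by 112 mm, 14 mm thick, flat on the table; leave it.
Mind the look-alikes: they are no part of the job. What is shaped like the part that bears coupon_mid but blue or orange is not meant. Of the things shaped like the fixture, the aluminium one is meant.

How it is judged:
By the outcome, as a careful person would: the job done as asked, in the order asked, and still so for the second after the job is handed in, with the robot touching nothing.
It also fails if it takes over 72 s, if anything falls off the work surface, if the arm or the gripper's body presses on something with over 40 N, if the wrist force passes 120 N, or if a joint passes its speed limit or range.

## Working session

There is one attempt and no reset: what is moved stays moved. The work goes in short steps, Python scripts to look and compute and a tool call to move; the robot and the scene stay as the last step left them, time stands still between calls to the robot, and variables do not carry over. Pictures are saved under pics/ and viewed, at most 10 in all, crops included, and the job is handed in when it is done.

Besides the shell and the picture viewer there is one more tool, called after "Emit:" as name(argument=value, ...), one argument or row to a line, values as JSON. send_rows: Moves the arm, as the interface text tells. Shifts and turns lie within -1 to 1; 1 stands for 500 mm of shift or 30 degrees of turn. Its arguments: {"type":"object","properties":{"motion":{"type":"array"},"grip_force":{"type":"number"}},"required":["motion"]}

```bash
mkdir -p pics
cat > h.py <<'E'
import numpy as np, cv2
from workcell import env
def cam(n):
    f=env.grab_frame(n); fr=f["frame"]; h=fr.shape[0]
    F=h/2/np.tan(np.radians(f["vertical_fov"])/2)
    K=np.array([[F,0,f["cx"]],[0,F,f["cy"]],[0,0,1.]])
    R=cv2.Rodrigues(np.array(f["rvec"],float))[0]; t=np.array(f["tvec"],float).ravel()
    return fr[:,:,::-1].copy(),K,R,t
def ray(c,uv,z):
    _,K,R,t=c
    d=R.T@np.linalg.inv(K)@np.array([uv[0],uv[1],1.]); o=-R.T@t
    return o+d*(z-o[2])/d[2]
def proj(c,p):
    _,K,R,t=c
    q=K@(R@np.array(p,float)+t); return q[:2]/q[2]
E
python3 - <<'E'
from h import *
for n in("top","side"):
    c=cam(n); cv2.imwrite(f"pics/{n}0.png",c[0]); print(n,c[1][0,0],c[1][:2,2],-c[2].T@c[3])
print(env.state())
E
```

```text
top 542.1513283394304 [320.7572102  235.47941766] [ 368.3942769   -27.69782006 1685.56836295]
side 470.69716140381973 [311.19709148 242.22330214] [ 183.27519742  778.67621698 1136.98824622]
{'time_s': 0.1, 'qpos': array([-6.49176119e+01,  1.83507543e+01,  8.97001973e+01, -1.82857541e-03,
        7.20445175e+01, -1.14558437e+00]), 'qvel': array([ 0.04107276, -0.1752912 , -0.13121308, -0.0313151 ,  0.02288768,
       -0.0544006 ]), 'effort': array([ 7.21042306e-04, -4.13330805e+01, -2.32509828e+01,  7.29384064e-02,
        4.22038184e-02, -5.27301108e-05]), 'ee_pos': array([ 253.9177362 , -515.3867003 ,  213.17123514]), 'ee_rot': array([-1.79904515e+02, -1.70474873e-04,  2.62285375e+01]), 'force': array([0.18098518, 0.34953298, 0.53727048]), 'torque': array([-0.00258534,  0.02412563, -0.00852307]), 'gripper_force': 0.0, 'gripper_width': 91.20592655433181}
```

View pics/top0.png

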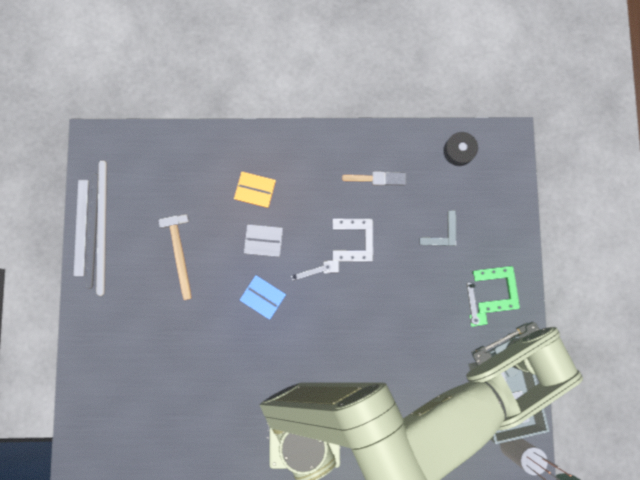

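View pics/side0.png

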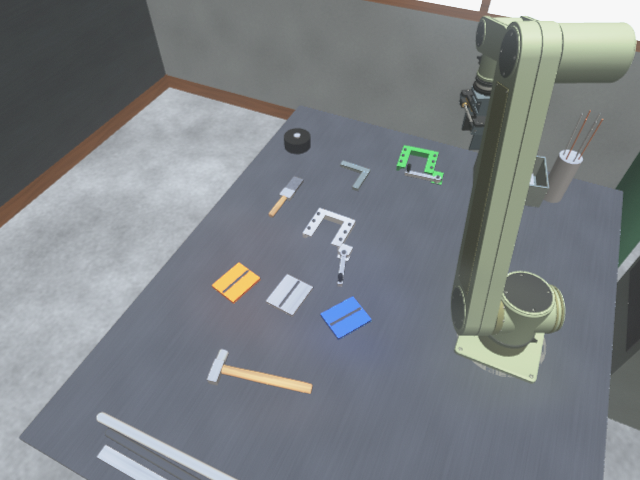

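The top view shows the grey coupon at about (264,240). The aluminium fixture is at (353,240) with its mouth facing left, and the latch runs from its pivot near (331,267) to its end at (294,277). The orange and blue plates and the green fixture are decoys. I'll enlarge both views.

Run:
```python
import cv2
a=cv2.imread("pics/top0.png")[205:295,235:385]; cv2.imwrite("pics/tc.png",cv2.resize(a,None,fx=5.3333,fy=5.3333,interpolation=cv2.INTER_CUBIC))
a=cv2.imread("pics/side0.png")[200:320,255:375]; cv2.imwrite("pics/sc.png",cv2.resize(a,None,fx=5,fy=5,interpolation=cv2.INTER_CUBIC))
```

```text
(no output)
```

View pics/tc.png

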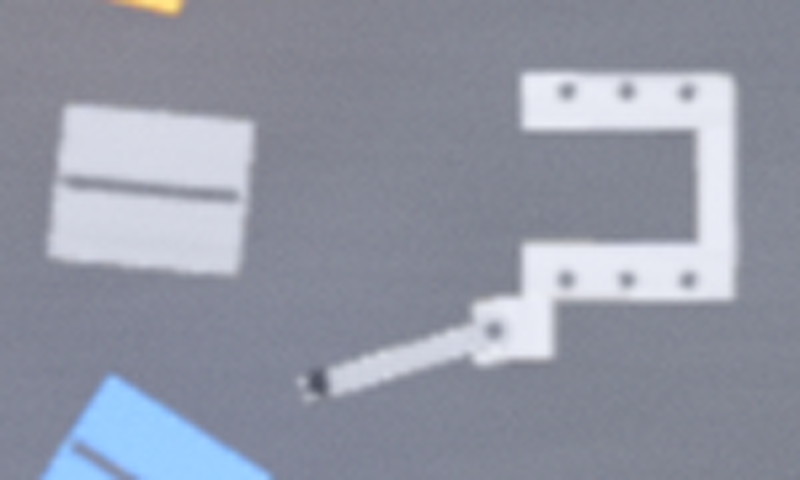

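View pics/sc.png

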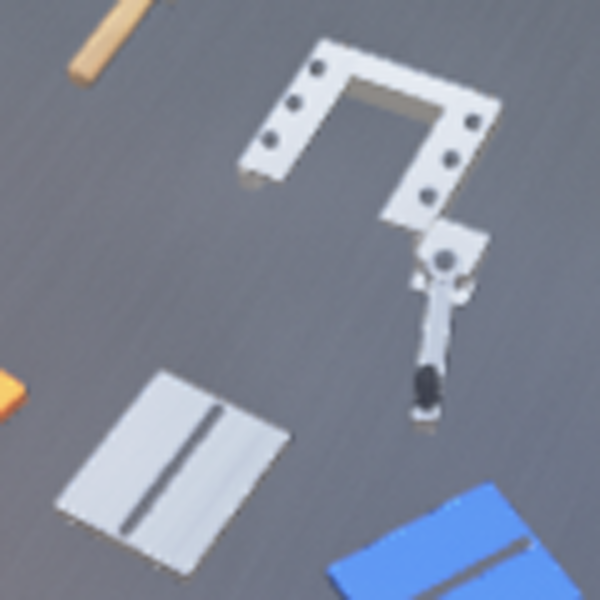

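The crops give the coupon corners as (65,104), (254,120), (238,274) and (48,258), and the fixture's outer corners as (521,72), (736,72), (736,300) and (523,300). The pivot is at (494,330) and the grip at (318,382). All are in top-crop pixels.

```bash
cat >> h.py <<'E'
def tc(p,s=16/3,o=(235,205)): return ((p[0]+.5)/s-.5+o[0],(p[1]+.5)/s-.5+o[1])
E
python3 - <<'E'
from h import *
np.set_printoptions(precision=1,suppress=True)
c=cam("top"); s=cam("side")
T=lambda P,z:np.array([ray(c,tc(p),z) for p in P])
S=lambda P,z:np.array([ray(s,tc(p,5,(255,200)),z) for p in P])
# order: near-robot? keep matching order
ct=T([(65,104),(254,120),(238,274),(48,258)],12); cs=S([(57,503),(160,370),(290,436),(187,575)],12)
ft=T([(521,72),(736,72),(736,300),(523,300)],22); fs=S([(240,165),(323,38),(500,102),(423,231)],22)
lt=T([(521,130),(523,242)],22); ls=S([(280,182),(380,216)],22)
pt=T([(494,330)],22);ps=S([(445,260)],22); gt=T([(318,382)],52);gs=S([(428,378)],52)
for n,a,b in(("coupon",ct,cs),("fix",ft,fs),("lip",lt,ls),("piv",pt,ps),("grip",gt,gs)):
    print(n);print(np.c_[a[:,:2],b[:,:2]],a.mean(0),b.mean(0))
for n,a in(("ct",ct),("cs",cs),("ft",ft),("fs",fs)):
    L=(a[1]+a[2]-a[0]-a[3])[:2]/2;W=(a[2]+a[3]-a[0]-a[1])[:2]/2
    print(n,np.linalg.norm(L),np.linalg.norm(W),np.degrees(np.arctan2(L[1],L[0])),np.degrees(np.arctan2(-W[0]*-1,-W[1]*1)))
E
```

```text
coupon
[[625.6 176.  622.7 172.3]
 [615.2  65.7 612.5  64.4]
 [525.   75.1 522.4  74.8]
 [535.3 185.2 534.5 183.4]] [575.3 125.5  12. ] [573.  123.7  12. ]
fix
[[ 640.6  -90.4  636.2  -93.3]
 [ 639.5 -215.9  635.4 -217. ]
 [ 506.2 -212.8  507.7 -212.4]
 [ 507.4  -89.8  510.2  -91.9]] [ 573.4 -152.2   22. ] [ 572.4 -153.7   22. ]
lip
[[606.5 -90.  607.3 -91. ]
 [541.  -90.2 539.1 -91.9]] [573.7 -90.1  22. ] [573.2 -91.4  22. ]
piv
[[490.2 -72.8 489.1 -76.4]] [490.2 -72.8  22. ] [489.1 -76.4  22. ]
grip
[[459.7  27.6 456.1  30.5]] [459.7  27.6  52. ] [456.1  30.5  52. ]
ct 110.69485009862638 90.7395526294651 -95.38905417834987 -95.90113291731512
cs 108.76585120943427 89.79082819388213 -95.8721129285322 -96.88436427545955
ft 124.30069946519183 133.3099064183369 -90.52361783639799 -90.81425574440756
fs 122.13119030000189 126.90425924111196 -90.7977765261772 -91.32365796871429
```

Both cameras agree and the sizes fit:
- **Fixture:** mouth at about (573.5,-91), heading about -90.8°.
- **Coupon:** centre at about (574,124.5), heading about -95.6°.
- **Latch:** pivot at about (489,-74), grip at about (458,29), so the opening angle is about 107°.

I'll push the coupon's rear end with both half-open fingers, which also squares it up. First I turn the tool to yaw 89.2 and move behind the coupon.

Emit:
send_rows(
  motion=[
    {"rz": -0.35,"gripper": -0.32},
    {"rz": -0.35,"gripper": -0.32},
    {"rz": -0.35,"gripper": -0.32},
    {"rz": -0.35,"gripper": -0.32},
    {"rz": -0.35,"gripper": -0.32},
    {"rz": -0.35,"gripper": -0.32},
    {"gripper": -0.32},
  ],
  grip_force=20,
)

```text
invalid input at $.motion[0]: expected keys tx, ty, tz, rx, ry, rz, gripper
```

Emit:
send_rows(
  motion=[
    {"tx": 0,"ty": 0,"tz": 0,"rx": 0,"ry": 0,"rz": -0.35,"gripper": -0.32},
    {"tx": 0,"ty": 0,"tz": 0,"rx": 0,"ry": 0,"rz": -0.35,"gripper": -0.32},
    {"tx": 0,"ty": 0,"tz": 0,"rx": 0,"ry": 0,"rz": -0.35,"gripper": -0.32},
    {"tx": 0,"ty": 0,"tz": 0,"rx": 0,"ry": 0,"rz": -0.35,"gripper": -0.32},
    {"tx": 0,"ty": 0,"tz": 0,"rx": 0,"ry": 0,"rz": -0.35,"gripper": -0.32},
    {"tx": 0,"ty": 0,"tz": 0,"rx": 0,"ry": 0,"rz": -0.35,"gripper": -0.32},
    {"tx": 0,"ty": 0,"tz": 0,"rx": 0,"ry": 0,"rz": 0,"gripper": -0.32},
  ],
  grip_force=20,
)

```text
time_s: 1.08
ee_pos: [254.1, -515.7, 213.7]
ee_rot: [-180.0, -0.0, 89.1]
force: [-0.3, -0.3, -0.4]
gripper_width: 60.0
gripper_force: 0.0
```

Emit:
send_rows(
  motion=[
    {"tx": 0.1,"ty": 0.052,"tz": 0,"rx": 0,"ry": 0,"rz": 0,"gripper": -0.32},
    {"tx": 0.11,"ty": 0.052,"tz": 0,"rx": 0,"ry": 0,"rz": 0,"gripper": -0.32},
    {"tx": 0.11,"ty": 0.052,"tz": 0,"rx": 0,"ry": 0,"rz": 0,"gripper": -0.32},
    {"tx": 0.11,"ty": 0.052,"tz": 0,"rx": 0,"ry": 0,"rz": 0,"gripper": -0.32},
    {"tx": 0.11,"ty": 0.052,"tz": 0,"rx": 0,"ry": 0,"rz": 0,"gripper": -0.32},
    {"tx": 0.11,"ty": 0.052,"tz": 0,"rx": 0,"ry": 0,"rz": 0,"gripper": -0.32},
    {"tx": 0.11,"ty": 0.052,"tz": 0,"rx": 0,"ry": 0,"rz": 0,"gripper": -0.32},
    {"tx": 0.11,"ty": 0.052,"tz": 0,"rx": 0,"ry": 0,"rz": 0,"gripper": -0.32},
    {"tx": 0.11,"ty": 0.052,"tz": 0,"rx": 0,"ry": 0,"rz": 0,"gripper": -0.32},
    {"tx": 0.11,"ty": 0.052,"tz": 0,"rx": 0,"ry": 0,"rz": 0,"gripper": -0.32},
    {"tx": 0.11,"ty": 0.052,"tz": 0,"rx": 0,"ry": 0,"rz": 0,"gripper": -0.32},
    {"tx": 0.11,"ty": 0.052,"tz": 0,"rx": 0,"ry": 0,"rz": 0,"gripper": -0.32},
  ],
)

```text
time_s: 2.58
ee_pos: [575.6, 136.9, 214.0]
ee_rot: [180.0, 0.0, 89.0]
force: [0.9, -0.4, 0.4]
gripper_width: 60.0
gripper_force: 0.0
```

Emit:
send_rows(
  motion=[
    {"tx": 0.1,"ty": 0,"tz": 0,"rx": 0,"ry": 0,"rz": 0,"gripper": -0.32},
    {"tx": 0.09,"ty": 0,"tz": 0,"rx": 0,"ry": 0,"rz": 0,"gripper": -0.32},
    {"tx": 0,"ty": 0,"tz": 0.11,"rx": 0,"ry": 0,"rz": 0,"gripper": -0.32},
    {"tx": 0,"ty": 0,"tz": 0.11,"rx": 0,"ry": 0,"rz": 0,"gripper": -0.32},
    {"tx": 0,"ty": 0,"tz": 0.1,"rx": 0,"ry": 0,"rz": 0,"gripper": -0.32},
    {"tx": 0,"ty": 0,"tz": 0.06,"rx": 0,"ry": 0,"rz": 0,"gripper": -0.32},
    {"tx": 0,"ty": 0,"tz": 0,"rx": 0,"ry": 0,"rz": 0,"gripper": -0.32},
    {"tx": 0,"ty": 0,"tz": 0,"rx": 0,"ry": 0,"rz": 0,"gripper": -0.32},
  ],
)

```text
time_s: 3.58
ee_pos: [577.3, 230.3, 25.3]
ee_rot: [179.9, -0.0, 89.2]
force: [0.4, -0.3, 0.4]
gripper_width: 60.0
gripper_force: 0.0
```

Emit:
send_rows(
  motion=[
    {"tx": 0,"ty": 0,"tz": 0.02,"rx": 0,"ry": 0,"rz": 0,"gripper": -0.32},
    {"tx": 0,"ty": 0,"tz": 0.02,"rx": 0,"ry": 0,"rz": 0,"gripper": -0.32},
    {"tx": -0.03,"ty": 0,"tz": 0,"rx": 0,"ry": 0,"rz": 0,"gripper": -0.32},
    {"tx": -0.015,"ty": 0,"tz": 0,"rx": 0,"ry": 0,"rz": 0,"gripper": -0.32},
    {"tx": -0.012,"ty": 0,"tz": 0,"rx": 0,"ry": 0,"rz": 0,"gripper": -0.32},
    {"tx": -0.012,"ty": 0,"tz": 0,"rx": 0,"ry": 0,"rz": 0,"gripper": -0.32},
    {"tx": -0.012,"ty": 0,"tz": 0,"rx": 0,"ry": 0,"rz": 0,"gripper": -0.32},
    {"tx": -0.012,"ty": 0,"tz": 0,"rx": 0,"ry": 0,"rz": 0,"gripper": -0.32},
    {"tx": -0.012,"ty": 0,"tz": 0,"rx": 0,"ry": 0,"rz": 0,"gripper": -0.32},
    {"tx": -0.012,"ty": 0,"tz": 0,"rx": 0,"ry": 0,"rz": 0,"gripper": -0.32},
    {"tx": -0.012,"ty": 0,"tz": 0,"rx": 0,"ry": 0,"rz": 0,"gripper": -0.32},
    {"tx": -0.012,"ty": 0,"tz": 0,"rx": 0,"ry": 0,"rz": 0,"gripper": -0.32},
  ],
)

```text
time_s: 5.08
ee_pos: [575.6, 159.2, 4.1]
ee_rot: [180.0, -0.0, 89.2]
force: [0.3, 5.4, 1.3]
gripper_width: 60.1
gripper_force: 2.6
```

Run:
```python
from h import *
o=[]
for n,x,y in(("top",235,200),("side",240,190)):
    c=cam(n); o.append(cv2.resize(c[0][y:y+120,x:x+150],None,fx=2.667*1.0,fy=2.667,interpolation=cv2.INTER_CUBIC)); cv2.imwrite(f"pics/{n}1.png",c[0])
cv2.imwrite("pics/m1.png",np.hstack(o))
```

```text
(no output)
```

View pics/m1.png

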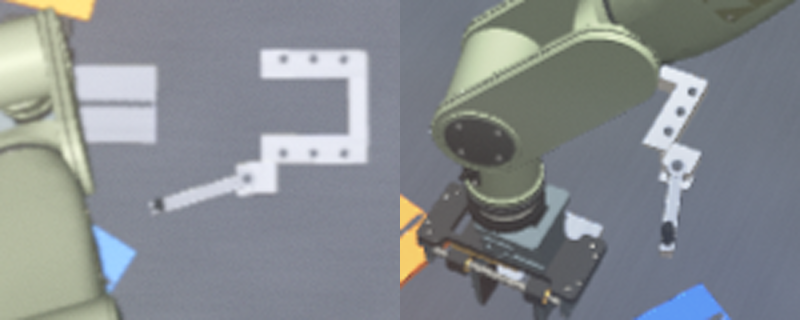

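The view from above is clear of the arm. The coupon is nearly square to the fixture, with front corners near crop (156,66) and (156,143). I'll measure its edges at sub-pixel level against the fixture's.

```bash
cat >> h.py <<'E'
def edges(c,u,v0,v1,z):
    """outermost brightness edges in column u (3 px mean) -> world pts at height z"""
    g=cv2.cvtColor(c[0],cv2.COLOR_BGR2GRAY).astype(float)[v0:v1,u-1:u+2].mean(1)
    d=np.diff(g)
    def sub(lo,hi,s):
        i=lo+np.argmax(s*d[lo:hi]); w=np.clip(s*d[max(i-2,0):i+3],0,None); k=np.arange(max(i-2,0),max(i-2,0)+len(w))
        return v0+(w*k).sum()/w.sum()+.5
    n=len(d); a=sub(0,n//3,1); b=sub(2*n//3,n,-1)
    return [ray(c,(u,a),z),ray(c,(u,b),z)]
def fit(c,us,v0,v1,z):
    E=np.array([edges(c,u,v0,v1,z) for u in us]); m=E.mean(1)
    p=np.polyfit(m[:,1],m[:,0],1)   # x = p0*y+p1
    r=[np.polyfit(E[:,k,1],E[:,k,0],1)[0] for k in(0,1)]
    return p,(E[:,0,0]-E[:,1,0]),r
E
python3 - <<'E'
from h import *
np.set_printoptions(precision=2,suppress=True)
c=cam("top")
pc,wc,rc=fit(c,range(272,291),218,260,12); pf,wf,rf=fit(c,range(336,370,2),212,267,22)
print("coupon",wc.mean(),wc.std(),np.degrees(np.arctan(np.r_[pc[0],rc]))); print("fix",wf.mean(),wf.std(),np.degrees(np.arctan(np.r_[pf[0],rf])))
print("coupon x at y=90",np.polyval(pc,90),"fix x at y=90,-91",np.polyval(pf,90),np.polyval(pf,-91),np.polyval(pf,-140))
E
```

```text
coupon 90.29969920038259 0.5571357240369059 [1.37 0.55 2.19]
fix 132.1303129159219 3.580145639995654 [2.17 0.76 3.6 ]
coupon x at y=90 580.1717057000449 fix x at y=90,-91 582.845840132587 575.9797972164746 574.1210342170851
```

Run:
```python
from h import *
np.set_printoptions(precision=2,suppress=True)
c=cam("top")
for us in(range(342,370),range(345,368)):
    pf,wf,rf=fit(c,us,212,267,22)
    print("fix",wf.mean(),wf.std(),np.degrees(np.arctan(np.r_[pf[0],rf])),np.polyval(pf,90),np.polyval(pf,-91),np.polyval(pf,-150))
for us in(range(270,280),range(280,291)):
    pc,wc,rc=fit(c,us,218,260,12);m=75 if us[0]>275 else 110
    print("coupon",wc.mean(),wc.std(),np.degrees(np.arctan(np.r_[pc[0],rc])),np.polyval(pc,m))
```

```text
fix 132.8923407156329 0.7878947171217172 [0.63 0.38 0.89] 575.837132706465 573.8324501999791 573.1789901564284
fix 132.90848682272258 0.8139001543311605 [ 0.54 -0.15  1.24] 575.3806628188477 573.6718661533939 573.1148550856493
coupon 89.73329615897205 0.07791997657582322 [0.38 0.22 0.54] 580.2585212432833
coupon 90.50794639325943 0.566616039031487 [2.15 0.55 3.75] 580.0699731866846
```

The coupon is square to the fixture to within about 0.5° but sits about 3 mm to the +x side of the slot line. I'll push on with a slight sideways component to take that out.

Emit:
send_rows(
  motion=[
    {"tx": -0.016,"ty": -0.0005,"tz": 0,"rx": 0,"ry": 0,"rz": 0,"gripper": -0.32},
    {"tx": -0.016,"ty": -0.0005,"tz": 0,"rx": 0,"ry": 0,"rz": 0,"gripper": -0.32},
    {"tx": -0.016,"ty": -0.0005,"tz": 0,"rx": 0,"ry": 0,"rz": 0,"gripper": -0.32},
    {"tx": -0.016,"ty": -0.0005,"tz": 0,"rx": 0,"ry": 0,"rz": 0,"gripper": -0.32},
    {"tx": -0.016,"ty": -0.0005,"tz": 0,"rx": 0,"ry": 0,"rz": 0,"gripper": -0.32},
    {"tx": -0.016,"ty": -0.0006,"tz": 0,"rx": 0,"ry": 0,"rz": 0,"gripper": -0.32},
    {"tx": -0.016,"ty": -0.0006,"tz": 0,"rx": 0,"ry": 0,"rz": 0,"gripper": -0.32},
    {"tx": -0.016,"ty": -0.0006,"tz": 0,"rx": 0,"ry": 0,"rz": 0,"gripper": -0.32},
    {"tx": -0.016,"ty": -0.0006,"tz": 0,"rx": 0,"ry": 0,"rz": 0,"gripper": -0.32},
    {"tx": -0.016,"ty": -0.0006,"tz": 0,"rx": 0,"ry": 0,"rz": 0,"gripper": -0.32},
    {"tx": -0.016,"ty": -0.0006,"tz": 0,"rx": 0,"ry": 0,"rz": 0,"gripper": -0.32},
    {"tx": -0.01,"ty": 0,"tz": 0,"rx": 0,"ry": 0,"rz": 0,"gripper": -0.32},
  ],
)

```text
time_s: 6.78
ee_pos: [570.8, 65.9, 3.9]
ee_rot: [-180.0, 0.0, 89.2]
force: [1.2, 4.0, -0.9]
gripper_width: 60.2
gripper_force: 2.1
```

Run:
```python
from h import *
c=cam("top"); cv2.imwrite("pics/m2.png",cv2.resize(c[0][205:280,260:380],None,fx=5,fy=5,interpolation=cv2.INTER_CUBIC))
```

```text
(no output)
```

View pics/m2.png

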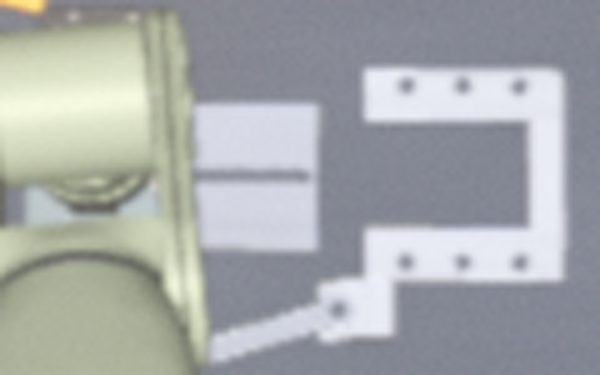

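The coupon's front edge (column 318) is about 28 mm short of the mouth (column 363). Its middle line (row 176.5) matches the slot's (row 175), so I'll push straight in.

Emit:
send_rows(
  motion=[
    {"tx": -0.014,"ty": 0,"tz": 0,"rx": 0,"ry": 0,"rz": 0,"gripper": -0.32},
    {"tx": -0.014,"ty": 0,"tz": 0,"rx": 0,"ry": 0,"rz": 0,"gripper": -0.32},
    {"tx": -0.014,"ty": 0,"tz": 0,"rx": 0,"ry": 0,"rz": 0,"gripper": -0.32},
    {"tx": -0.014,"ty": 0,"tz": 0,"rx": 0,"ry": 0,"rz": 0,"gripper": -0.32},
    {"tx": -0.01,"ty": 0,"tz": 0,"rx": 0,"ry": 0,"rz": 0,"gripper": -0.32},
    {"tx": -0.01,"ty": 0,"tz": 0,"rx": 0,"ry": 0,"rz": 0,"gripper": -0.32},
    {"tx": -0.01,"ty": 0,"tz": 0,"rx": 0,"ry": 0,"rz": 0,"gripper": -0.32},
    {"tx": -0.01,"ty": 0,"tz": 0,"rx": 0,"ry": 0,"rz": 0,"gripper": -0.32},
    {"tx": -0.01,"ty": 0,"tz": 0,"rx": 0,"ry": 0,"rz": 0,"gripper": -0.32},
  ],
)

```text
time_s: 7.95
ee_pos: [570.1, 13.2, 3.9]
ee_rot: [-180.0, 0.0, 89.2]
force: [0.2, 4.1, -1.5]
gripper_width: 60.3
gripper_force: 1.9
```

Emit:
send_rows(
  motion=[
    {"tx": -0.012,"ty": 0,"tz": 0,"rx": 0,"ry": 0,"rz": 0,"gripper": -0.32},
    {"tx": -0.012,"ty": 0,"tz": 0,"rx": 0,"ry": 0,"rz": 0,"gripper": -0.32},
    {"tx": -0.012,"ty": 0,"tz": 0,"rx": 0,"ry": 0,"rz": 0,"gripper": -0.32},
    {"tx": -0.012,"ty": 0,"tz": 0,"rx": 0,"ry": 0,"rz": 0,"gripper": -0.32},
    {"tx": -0.012,"ty": 0,"tz": 0,"rx": 0,"ry": 0,"rz": 0,"gripper": -0.32},
    {"tx": -0.012,"ty": 0,"tz": 0,"rx": 0,"ry": 0,"rz": 0,"gripper": -0.32},
    {"tx": -0.012,"ty": 0,"tz": 0,"rx": 0,"ry": 0,"rz": 0,"gripper": -0.32},
    {"tx": -0.012,"ty": 0,"tz": 0,"rx": 0,"ry": 0,"rz": 0,"gripper": -0.32},
    {"tx": -0.012,"ty": 0,"tz": 0,"rx": 0,"ry": 0,"rz": 0,"gripper": -0.32},
    {"tx": -0.012,"ty": 0,"tz": 0,"rx": 0,"ry": 0,"rz": 0,"gripper": -0.32},
  ],
)

```text
time_s: 9.2
ee_pos: [569.3, -46.9, 3.9]
ee_rot: [-180.0, 0.0, 89.2]
force: [0.8, 3.2, -1.7]
gripper_width: 60.5
gripper_force: 1.7
```

Emit:
send_rows(
  motion=[
    {"tx": -0.01,"ty": 0,"tz": 0,"rx": 0,"ry": 0,"rz": 0,"gripper": -0.32},
    {"tx": -0.01,"ty": 0,"tz": 0,"rx": 0,"ry": 0,"rz": 0,"gripper": -0.32},
    {"tx": -0.004,"ty": 0,"tz": 0,"rx": 0,"ry": 0,"rz": 0,"gripper": -0.32},
    {"tx": -0.004,"ty": 0,"tz": 0,"rx": 0,"ry": 0,"rz": 0,"gripper": -0.32},
    {"tx": -0.002,"ty": 0,"tz": 0,"rx": 0,"ry": 0,"rz": 0,"gripper": -0.32},
    {"tx": -0.002,"ty": 0,"tz": 0,"rx": 0,"ry": 0,"rz": 0,"gripper": -0.32},
  ],
)

```text
time_s: 9.95
ee_pos: [569.2, -62.5, 3.9]
ee_rot: [-180.0, 0.0, 89.2]
force: [0.3, 4.0, -2.5]
gripper_width: 60.1
gripper_force: 1.7
```

Emit:
send_rows(
  motion=[
    {"tx": -0.002,"ty": 0,"tz": 0,"rx": 0,"ry": 0,"rz": 0,"gripper": -0.32},
    {"tx": -0.002,"ty": 0,"tz": 0,"rx": 0,"ry": 0,"rz": 0,"gripper": -0.32},
    {"tx": -0.002,"ty": 0,"tz": 0,"rx": 0,"ry": 0,"rz": 0,"gripper": -0.32},
    {"tx": 0,"ty": 0,"tz": 0,"rx": 0,"ry": 0,"rz": 0,"gripper": -0.32},
  ],
)

```text
time_s: 10.45
ee_pos: [569.2, -65.7, 4.0]
ee_rot: [180.0, 0.0, 89.2]
force: [-0.4, 2.1, -2.7]
gripper_width: 60.3
gripper_force: 1.3
```

Emit:
send_rows(
  motion=[
    {"tx": -0.002,"ty": 0,"tz": 0,"rx": 0,"ry": 0,"rz": 0,"gripper": -0.32},
    {"tx": -0.002,"ty": 0,"tz": 0,"rx": 0,"ry": 0,"rz": 0,"gripper": -0.32},
    {"tx": -0.002,"ty": 0,"tz": 0,"rx": 0,"ry": 0,"rz": 0,"gripper": -0.32},
  ],
)

```text
time_s: 10.82
ee_pos: [569.5, -66.4, 4.0]
ee_rot: [180.0, -0.2, 89.1]
force: [1.4, 13.2, -1.7]
gripper_width: 60.5
gripper_force: 6.6
```

Emit:
send_rows(
  motion=[
    {"tx": -0.002,"ty": 0,"tz": 0,"rx": 0,"ry": 0,"rz": 0,"gripper": -0.32},
    {"tx": -0.002,"ty": 0,"tz": 0,"rx": 0,"ry": 0,"rz": 0,"gripper": -0.32},
  ],
)

```text
time_s: 11.08
ee_pos: [569.5, -66.5, 4.1]
ee_rot: [180.0, -0.4, 89.0]
force: [1.0, 20.0, 0.0]
gripper_width: 60.4
gripper_force: 10.0
```

The force built to 20 N with no further travel, at y≈-66.5, which puts the rear end 8 mm out of the mouth as expected for home. I'll back off, lift, and go over the latch grip with the opening at about 26 mm as a loose cage.

Emit:
send_rows(
  motion=[
    {"tx": 0.02,"ty": 0,"tz": 0,"rx": 0,"ry": 0,"rz": 0,"gripper": -0.32},
    {"tx": 0.05,"ty": 0,"tz": 0,"rx": 0,"ry": 0,"rz": 0,"gripper": -0.32},
    {"tx": 0.05,"ty": 0,"tz": 0,"rx": 0,"ry": 0,"rz": 0,"gripper": -0.32},
    {"tx": 0,"ty": 0,"tz": -0.1,"rx": 0,"ry": 0,"rz": 0,"gripper": 0.43},
    {"tx": 0,"ty": 0,"tz": -0.1,"rx": 0,"ry": 0,"rz": 0,"gripper": 0.43},
    {"tx": 0.036,"ty": -0.112,"tz": 0,"rx": 0,"ry": 0,"rz": 0,"gripper": 0.43},
    {"tx": 0.036,"ty": -0.112,"tz": 0,"rx": 0,"ry": 0,"rz": 0,"gripper": 0.43},
    {"tx": 0,"ty": 0,"tz": 0,"rx": 0,"ry": 0,"rz": -0.31,"gripper": 0.43},
    {"tx": 0,"ty": 0,"tz": 0,"rx": 0,"ry": 0,"rz": -0.31,"gripper": 0.43},
    {"tx": 0,"ty": 0,"tz": 0,"rx": 0,"ry": 0,"rz": 0,"gripper": 0.43},
    {"tx": 0,"ty": 0,"tz": 0,"rx": 0,"ry": 0,"rz": 0,"gripper": 0.43},
  ],
)

```text
time_s: 12.45
ee_pos: [458.8, 26.6, 104.1]
ee_rot: [180.0, 0.1, 107.7]
force: [-0.0, 0.1, -0.6]
gripper_width: 26.3
gripper_force: 0.0
```

Run:
```python
from h import *
for n,x,y in(("top",250,205),("side",270,190)):
    c=cam(n); cv2.imwrite(f"pics/{n}3.png",c[0])
    print(n,proj(c,(458,29,52)),proj(c,env.state()["ee_pos"]),proj(c,(489.6,-73.5,22)))
a=cv2.imread("pics/top3.png")[205:295,255:385];b=cv2.imread("pics/side3.png")[180:270,300:430]
cv2.imwrite("pics/m3.png",cv2.resize(np.vstack([a,b]),None,fx=3.3,fy=3.3,interpolation=cv2.INTER_CUBIC))
```

```text
top [293.76958557 276.77453028] [293.93866263 275.55400207] [327.44697039 266.66958787]
side [339.80505329 274.59431263] [340.62134855 262.79501822] [343.06834972 252.21597249]
```

View pics/m3.png

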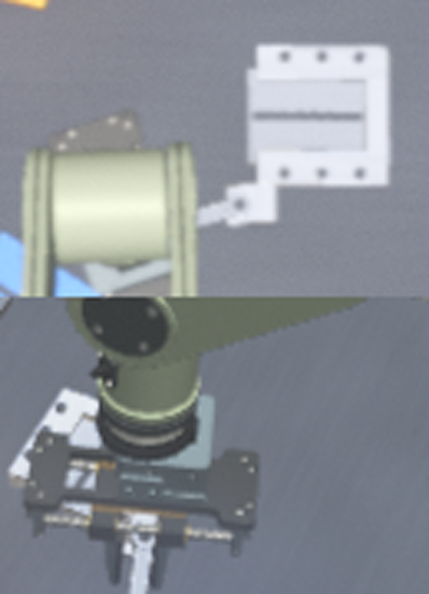

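The top view shows the coupon seated, with its rear about 9 mm out of the mouth. The side view shows the fingers straddling the latch bar evenly, so I'll descend around the grip.

Emit:
send_rows(
  motion=[
    {"tx": 0.005,"ty": 0,"tz": 0.05,"rx": 0,"ry": 0,"rz": 0,"gripper": 0.43},
    {"tx": 0,"ty": 0,"tz": 0.03,"rx": 0,"ry": 0,"rz": 0,"gripper": 0.43},
    {"tx": 0,"ty": 0,"tz": 0.02,"rx": 0,"ry": 0,"rz": 0,"gripper": 0.43},
    {"tx": 0,"ty": 0,"tz": 0.016,"rx": 0,"ry": 0,"rz": 0,"gripper": 0.43},
    {"tx": 0,"ty": 0,"tz": 0.016,"rx": 0,"ry": 0,"rz": 0,"gripper": 0.43},
    {"tx": 0,"ty": 0,"tz": 0.014,"rx": 0,"ry": 0,"rz": 0,"gripper": 0.43},
    {"tx": 0,"ty": 0,"tz": 0,"rx": 0,"ry": 0,"rz": 0,"gripper": 0.43},
  ],
)

```text
time_s: 13.42
ee_pos: [457.3, 29.3, 30.5]
ee_rot: [-180.0, -0.0, 107.8]
force: [0.1, 0.3, -0.1]
gripper_width: 26.1
gripper_force: 0.0
```

Emit:
send_rows(
  motion=[
    {"tx": -0.00065,"ty": 0.0166,"tz": 0,"rx": 0,"ry": 0,"rz": 0.151,"gripper": 0.43},
    {"tx": -0.00065,"ty": 0.0166,"tz": 0,"rx": 0,"ry": 0,"rz": 0.151,"gripper": 0.43},
    {"tx": -0.00065,"ty": 0.0166,"tz": 0,"rx": 0,"ry": 0,"rz": 0.151,"gripper": 0.43},
    {"tx": -0.00065,"ty": 0.0166,"tz": 0,"rx": 0,"ry": 0,"rz": 0.151,"gripper": 0.43},
    {"tx": -0.00065,"ty": 0.0166,"tz": 0,"rx": 0,"ry": 0,"rz": 0.151,"gripper": 0.43},
    {"tx": -0.00065,"ty": 0.0166,"tz": 0,"rx": 0,"ry": 0,"rz": 0.151,"gripper": 0.43},
    {"tx": -0.00065,"ty": 0.0166,"tz": 0,"rx": 0,"ry": 0,"rz": 0.151,"gripper": 0.43},
    {"tx": -0.00065,"ty": 0.0166,"tz": 0,"rx": 0,"ry": 0,"rz": 0.151,"gripper": 0.43},
    {"tx": -0.00065,"ty": 0.0166,"tz": 0,"rx": 0,"ry": 0,"rz": 0.151,"gripper": 0.43},
    {"tx": -0.00065,"ty": 0.0166,"tz": 0,"rx": 0,"ry": 0,"rz": 0.151,"gripper": 0.43},
    {"tx": -0.00065,"ty": 0.0166,"tz": 0,"rx": 0,"ry": 0,"rz": 0.151,"gripper": 0.43},
    {"tx": -0.00065,"ty": 0.0166,"tz": 0,"rx": 0,"ry": 0,"rz": 0.151,"gripper": 0.43},
  ],
)

```text
time_s: 14.92
ee_pos: [552.3, 13.8, 31.1]
ee_rot: [-180.0, 0.0, 53.3]
force: [0.1, 0.3, 0.3]
gripper_width: 26.0
gripper_force: 0.4
```

Emit:
send_rows(
  motion=[
    {"tx": -0.00065,"ty": 0.0166,"tz": 0,"rx": 0,"ry": 0,"rz": 0.151,"gripper": 0.43},
    {"tx": -0.00065,"ty": 0.0166,"tz": 0,"rx": 0,"ry": 0,"rz": 0.151,"gripper": 0.43},
    {"tx": -0.00065,"ty": 0.0166,"tz": 0,"rx": 0,"ry": 0,"rz": 0.151,"gripper": 0.43},
    {"tx": -0.00065,"ty": 0.0166,"tz": 0,"rx": 0,"ry": 0,"rz": 0.151,"gripper": 0.43},
    {"tx": -0.00065,"ty": 0.0166,"tz": 0,"rx": 0,"ry": 0,"rz": 0.151,"gripper": 0.43},
    {"tx": -0.00065,"ty": 0.0166,"tz": 0,"rx": 0,"ry": 0,"rz": 0.151,"gripper": 0.43},
    {"tx": -0.00065,"ty": 0.0166,"tz": 0,"rx": 0,"ry": 0,"rz": 0.151,"gripper": 0.43},
    {"tx": -0.00065,"ty": 0.0166,"tz": 0,"rx": 0,"ry": 0,"rz": 0.151,"gripper": 0.43},
    {"tx": -0.00065,"ty": 0.0166,"tz": 0,"rx": 0,"ry": 0,"rz": 0.151,"gripper": 0.43},
    {"tx": -0.00065,"ty": 0.0166,"tz": 0,"rx": 0,"ry": 0,"rz": 0.151,"gripper": 0.43},
    {"tx": -0.00065,"ty": 0.0166,"tz": 0,"rx": 0,"ry": 0,"rz": 0.151,"gripper": 0.43},
    {"tx": -0.00065,"ty": 0.0166,"tz": 0,"rx": 0,"ry": 0,"rz": 0.151,"gripper": 0.43},
  ],
)

```text
time_s: 16.42
ee_pos: [595.6, -72.3, 31.3]
ee_rot: [-180.0, -0.1, -1.1]
force: [1.0, 0.2, -0.7]
gripper_width: 25.9
gripper_force: 0.5
```

Emit:
send_rows(
  motion=[
    {"tx": 0,"ty": 0.005,"tz": 0,"rx": 0,"ry": 0,"rz": 0,"gripper": 0.43},
    {"tx": 0,"ty": 0.005,"tz": 0,"rx": 0,"ry": 0,"rz": 0,"gripper": 0.43},
    {"tx": 0,"ty": 0.002,"tz": 0,"rx": 0,"ry": 0,"rz": 0,"gripper": 0.43},
    {"tx": 0,"ty": 0.002,"tz": 0,"rx": 0,"ry": 0,"rz": 0,"gripper": 0.43},
    {"tx": 0,"ty": 0.002,"tz": 0,"rx": 0,"ry": 0,"rz": 0,"gripper": 0.43},
  ],
)

```text
time_s: 17.05
ee_pos: [594.8, -80.2, 31.0]
ee_rot: [180.0, -0.0, -0.9]
force: [-0.1, 0.5, 0.2]
gripper_width: 26.3
gripper_force: 0.4
```

Emit:
send_rows(
  motion=[
    {"tx": 0,"ty": 0.002,"tz": 0,"rx": 0,"ry": 0,"rz": 0,"gripper": 0.43},
    {"tx": 0,"ty": 0.002,"tz": 0,"rx": 0,"ry": 0,"rz": 0,"gripper": 0.43},
    {"tx": 0,"ty": 0.002,"tz": 0,"rx": 0,"ry": 0,"rz": 0,"gripper": 0.43},
  ],
)

```text
time_s: 17.42
ee_pos: [594.8, -81.5, 30.9]
ee_rot: [-179.8, 0.0, -1.0]
force: [2.2, 8.9, 0.8]
gripper_width: 26.4
gripper_force: 4.5
```

Emit:
send_rows(
  motion=[
    {"tx": 0,"ty": 0.002,"tz": 0,"rx": 0,"ry": 0,"rz": 0,"gripper": 0.43},
    {"tx": 0,"ty": 0.002,"tz": 0,"rx": 0,"ry": 0,"rz": 0,"gripper": 0.43},
  ],
)

```text
time_s: 17.68
ee_pos: [594.7, -81.6, 30.8]
ee_rot: [-179.6, 0.0, -1.0]
force: [2.2, 14.7, 1.4]
gripper_width: 25.9
gripper_force: 7.4
```

The force rose to about 15 N with no more travel, at exactly the shut geometry. I'll centre the cage, lift, and retreat for a check.

Emit:
send_rows(
  motion=[
    {"tx": 0,"ty": -0.008,"tz": 0,"rx": 0,"ry": 0,"rz": 0,"gripper": 0.43},
    {"tx": 0,"ty": -0.008,"tz": 0,"rx": 0,"ry": 0,"rz": 0,"gripper": 0.43},
    {"tx": 0,"ty": 0,"tz": -0.02,"rx": 0,"ry": 0,"rz": 0,"gripper": 0.43},
    {"tx": 0,"ty": 0,"tz": -0.04,"rx": 0,"ry": 0,"rz": 0,"gripper": 0.43},
    {"tx": 0,"ty": 0,"tz": -0.1,"rx": 0,"ry": 0,"rz": 0,"gripper": 0.43},
    {"tx": 0,"ty": 0,"tz": -0.1,"rx": 0,"ry": 0,"rz": 0,"gripper": 0.43},
    {"tx": -0.06,"ty": -0.1,"tz": 0,"rx": 0,"ry": 0,"rz": 0,"gripper": 0.43},
    {"tx": -0.06,"ty": -0.1,"tz": 0,"rx": 0,"ry": 0,"rz": 0,"gripper": 0.43},
    {"tx": -0.06,"ty": -0.1,"tz": 0,"rx": 0,"ry": 0,"rz": 0,"gripper": 0.43},
    {"tx": -0.06,"ty": -0.1,"tz": 0,"rx": 0,"ry": 0,"rz": 0,"gripper": 0.43},
    {"tx": 0,"ty": 0,"tz": 0,"rx": 0,"ry": 0,"rz": 0,"gripper": 0.43},
    {"tx": 0,"ty": 0,"tz": 0,"rx": 0,"ry": 0,"rz": 0,"gripper": 0.43},
  ],
)

```text
time_s: 19.18
ee_pos: [478.5, 124.2, 161.6]
ee_rot: [180.0, -0.1, -0.9]
force: [-0.5, -0.5, -0.8]
gripper_width: 25.8
gripper_force: 0.0
```

Run:
```python
from h import *
c=cam("top"); cv2.imwrite("pics/m4.png",cv2.resize(c[0][205:285,300:400],None,fx=6,fy=6,interpolation=cv2.INTER_CUBIC))
print((np.array(proj(c,(594.6,-74.8,52)))-(300,205)+.5)*6-.5,env.state()["qvel"].round(1))
```

```text
[168.72451111 161.34328859] [-0.7  0.5 -0.1  0.2  0.1  0.1]
```

View pics/m4.png

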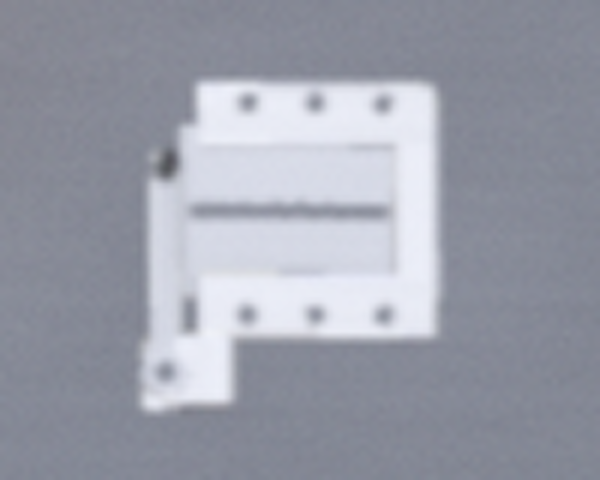

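The coupon is fully in the slot. The bar lies straight across the mouth from its pivot (165,372) to the grip (166,162), where the projected shut position is (168.7,161.3). The robot is clear, so I'm handing in.

```bash
python3 -c "
from h import *
print(env.job_done())"
```

```text
the job is handed in; nothing more can be done
None
```

The coupon is home against the end stop and the latch bar is fully shut behind it. I slid the coupon in along the table without lifting it, kept clear of the hammer, wire brush and square, and handed the job in at about 19 s; no verdict came back.

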